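# Face up the sample jar in the field lab rack

## Robot

A 7-joint arm with a two-finger parallel gripper is mounted at the origin on the work surface. World frame = base frame: x ahead of the robot, y to its left, z up, the work surface at z = 0. Lengths are in m, angles in rad, forces in N, time in s.
With the tool pointing down it reaches from about 0.4 to 0.85 m from the base axis. Payload 4.5 kg.
Tool frame: the origin (TCP) lies where the fingers leave the gripper's body, on its centre line; the fingertips stand 64 mm ahead of it and the grasp point (between the pads) lies 45 mm ahead of it; z points along the fingers, y is the line along which they close (so a half turn about z gives the same grasp; the last joint's range is limited). The gripper opens to 88 mm and grips with 3 to 60 N. Pads are 18 mm wide; open, the fingers measure 123 mm over their backs; the gripper's body (75 mm by 187 mm) begins 45 mm behind the grasp point.
Start: joints at [-1.084, 0.689, -0.195, 1.565, 0.157, 0.902, -0.215], TCP at [0.273, 0.562, 0.303] pointing down, gripper open.
Joint ranges: [-3.01, 3.01], [-0.46, 2.08], [-1.47, 1.51], [0.13, 2.56], [-1, 4.14], [0.04, 2.09], [-2.66, 2.66]. Speed limits (rad/s): [2.57, 2.57, 3.14, 3.14, 3.14, 3.14, 3.14].

## Interface

Orientations are given as a unit quaternion [x, y, z, w].
In Python, from plant import r gives the robot as it stands.
- The arm moves only by the tool play_rows, never from a script. Its arguments are lists of equal length, an entry for each row: "translation": the shift along the tool's x, y, z in m, a list of three; "delta_rot": the turn, a rotation vector about the tool's x, y, z in degrees, a list of three; "grip": the opening, from -1 (shut) to 1 (fully open). In form: {"translation": [[x, y, z], ...], "delta_rot": [[rx, ry, rz], ...], "grip": [grip, ...]}. A call has 1 to 20 rows; each row shifts and turns the commanded pose from where the row before left it, along the tool's axes as they then stand; what a row does not reach is not made up. A row lasts 1/8 s, in which the tool goes at most 62.5 mm and 10.7 degrees, less where a joint would pass 70% of its speed; a pose out of reach is approached as far as the arm can. A call with a gripper value outside its range is refused whole. The fingers move at their own pace and stop on an object; "squeeze" is the grip in N (left out, the last holds). Time passes only in rows, so rows that do not move let the fingers close. It gives the time, the measured TCP pose, the force, the opening and the grip force at its end, in the units of the state.
- r.get_state(): the state, without advancing time (a new reading comes with each control period).
- r.snapshot(name): name is "scene" or "top" or "wrist"; returns the picture (480x640x3 uint8, blue, green, red); there is no depth.
- r.get_calibration(name): a dict with "intrinsics" (3x3 intrinsics, pixels), "eye" and "rotation" of the camera in the world. Camera axes: x right, y up, looking along -z (the intrinsics and any distortion apply to the point x, -y, -z); pixel columns grow to the right and rows downward; lengths in m; the calibration is good to about 2 mm. A picture is of the moment at which its call begins: read the wrist's pose just before it. get_calibration takes no time and is no camera call; for the wrist camera it gives the pose at the moment of the call.
- r.finish_job(): hands the job in; it is judged then, once.
Trained networks look in the newest picture that a camera, given by its name, has taken for a name from the list of things; names that differ only in an ending like _2 or _b are one class to them, and where a whole thing is asked for, a point or a joint stands for the part that bears it (a point fixed in the world has none). Each returns a list of dicts, best first, with "confidence" (0 to 1); they miss things now and then, are a little off and sometimes report something else, mostly with a low value. They report only what shows in the picture. A call takes as long as a camera call. They do not tell look-alikes from the thing itself.
- r.look_for(camera, target): "point" ([x, y, z] in m, in world coordinates, good to about 4 mm: the middle of the surface that is visible of it).
- r.silhouettes(camera, target): "pixels" (480x640 bool, what is visible of it).
The state is a dict: "clock": time; "q": joint angles; "qd": joint speeds; "joint_torque": joint torques, N m; "tool_pos": TCP position; "eef_rot": TCP orientation; "contact_force": force on the tool from outside, world axes, zero at the start; "moment": the same for the moment, N m; "opening": opening from 0.0 (shut) to 1.0 (fully open); "finger_force": force on a finger pad.
Only numpy, scipy, OpenCV 4.12 (cv2) and the standard library are available. Lean on these libraries where they do the work, as an engineer would, in place of code of your own. Each camera call takes 0.05 s, during which the arm holds its last target. There are 200 camera calls.

## Task

One sample jar in the rack has been left pulled forward in its bay with its label turned away. Push it back fully home against the bay's back stop and, working with a fingertip on the jar as it stands, turn it until its label squarely faces the open front of the bay. Handle it gently, keep it upright, and leave the other jars and the things on the bench as they are.

Things in the scene. Friction and masses are not known exactly. Their poses are not given: they have to be found in the camera images.
- jar: The jar to face: amber plastic wide-neck jar, 96 mm across, 100 to 105 mm high, 0.3 to 0.65 kg, with a flat black ribbed lid. Too wide to grip. Origin on its axis at the underside, z up; its -x axis points through the label's middle. Starts 45 to 75 mm short of home in the bay of bay_a. Slides and turns easily on the bay (friction about 0.15). Keep any push or press under 20 N
- jar_label (a point): Middle of the jar's paper label (58 mm wide round the jar, 50 mm high): on its side, 48 mm from the axis, 40 mm above the underside. From above it shows as a 16 mm wide strip of white seal paper running from the label over the lid's edge towards the lid's centre
- bay_a: The jar's bay: fixed grey plastic U, one of three alike in the rack (which one varies), 100 mm wide inside, open above. Origin on its underside below the axis of a jar fully home and centred; +x to the back stop, -x to the open front. Floor 4 mm above the origin; side walls at y -50 and +50 mm, 50 mm high over the floor; back stop's face at x +48 mm, 60 mm high; front lip at x -130 mm, 8 mm high
- rack: Fixed rack: 190 by 336 mm aluminium base plate 10 mm thick that carries the three bays, 109 mm apart along y. Origin on the bench below the home axis of the middle bay, +x as the bays' +x
- jar_left: a second jar of the same kind, already home in another bay with its label to the front; leave it alone. Origin at its underside
- jar_left_label (a point): middle of that jar's label
- jar_right: a third jar of the same kind, already home in the remaining bay with its label to the front; leave it alone. Origin at its underside
- jar_right_label (a point): middle of that jar's label
- dishes: stack of three clear Petri dishes with red agar, 90 mm in diameter, 46 mm high, standing on the bench at the left; leave it alone. Origin at its underside
- flask_bottle: clear glass bottle with a metal cap, 72 mm in diameter, 170 mm high, standing on the bench at the right; leave it alone. Origin at its underside
- jar_neck (a point): On the jar's axis, 90 mm above its underside, inside the lid. The jar's body is 96 mm across up to 75 mm height. The lid is tight on the jar and turns with it: 88 mm across, 19 mm high, its flat top 100 to 105 mm above the jar's underside (lids are screwed on more or less far; feel for it). A fingertip pressed down near the lid's edge with about 5 to 8 N and dragged round the axis turns the jar
Not all that is in view belongs to the job. What is shaped like the jar but green or purple is not meant.

How it is judged:
By the outcome, as a careful person would: the job done as asked, in the order asked, and still so for the second after the job is handed in, with the robot touching nothing.
It also fails if it takes over 64 s, if anything falls off the work surface, if the arm or the gripper's body presses on something with over 40 N, if the wrist force passes 120 N, or if a joint passes its speed limit or range.

## Working session

There is one attempt and no reset: what is moved stays moved. The work goes in short steps, Python scripts to look and compute and a tool call to move; the robot and the scene stay as the last step left them, time stands still between calls to the robot, and variables do not carry over. Pictures are saved under pics/ and viewed, at most 10 in all, crops included, and the job is handed in when it is done.

Besides the shell and the picture viewer there is one more tool, called as name(argument=value, ...) on one line, values as JSON. play_rows: Moves the arm, as the interface text tells. Its arguments: {"type":"object","properties":{"translation":{"type":"array","items":{"type":"array","items":{"type":"number"}}},"delta_rot":{"type":"array","items":{"type":"array","items":{"type":"number"}}},"grip":{"type":"array","items":{"type":"number"}},"squeeze":{"type":"number"}},"required":["translation","delta_rot","grip"]}

```bash
mkdir -p pics; python3 - <<'E'
from plant import r
import cv2,numpy as np
np.set_printoptions(precision=4,suppress=True)
s=r.get_state();print(s)
for c in ["top","scene"]:
    im=r.snapshot(c);cv2.imwrite(f"pics/{c}1.png",im)
    k=r.get_calibration(c);print(c,k)
    for t in ["jar","jar_label","bay_a","rack","dishes","flask_bottle","jar_neck"]:
        print(t,[(np.round(d["point"],3),round(d["confidence"],2)) for d in r.look_for(c,t)])
E
```

```text
{'clock': 0.0, 'q': array([-1.0842,  0.69  , -0.1945,  1.5663,  0.1573,  0.9025, -0.2151]), 'qd': array([-0.0001,  0.0005, -0.001 ,  0.0006,  0.0001, -0.0002, -0.0004]), 'joint_torque': array([ -0.0003, -52.7567,  -1.2669, -15.3428,  -0.0526,   0.0068,
         0.0002]), 'tool_pos': array([0.2733, 0.5615, 0.3019]), 'eef_rot': array([ 0.2244,  0.9745, -0.0009, -0.0001]), 'contact_force': array([-0.0817, -0.1285,  0.2416]), 'moment': array([ 0.0134,  0.0352, -0.0298]), 'finger_force': 0.0, 'opening': 0.998649835587851}
top {'intrinsics': array([[605.9478,   0.    , 318.7462],
       [  0.    , 605.9478, 243.6754],
       [  0.    ,   0.    ,   1.    ]]), 'eye': array([ 0.2842, -0.0341,  1.6076]), 'rotation': array([-0.0628,  0.0542,  0.7057, -0.7036])}
jar [(array([ 0.752, -0.065,  0.096]), 0.93), (array([ 0.549, -0.088,  0.116]), 0.91), (array([0.346, 0.051, 0.1  ]), 0.8), (array([ 0.367, -0.092,  0.099]), 0.62)]
jar_label [(array([ 0.366, -0.093,  0.098]), 0.84), (array([ 0.754, -0.066,  0.104]), 0.82), (array([ 0.551, -0.086,  0.116]), 0.7), (array([0.345, 0.049, 0.099]), 0.55)]
bay
[... 680 characters left out ...]
8), (array([ 0.567, -0.101,  0.116]), 0.69), (array([0.364, 0.036, 0.087]), 0.69), (array([ 0.385, -0.115,  0.089]), 0.64)]
jar_label [(array([ 0.77 , -0.094,  0.095]), 0.9), (array([ 0.57 , -0.106,  0.118]), 0.89), (array([ 0.389, -0.116,  0.091]), 0.84), (array([0.364, 0.024, 0.08 ]), 0.58)]
bay_a [(array([ 0.614, -0.068,  0.024]), 0.96)]
rack [(array([ 0.624, -0.256,  0.016]), 0.83)]
dishes [(array([0.551, 0.457, 0.046]), 0.6), (array([ 0.571, -0.102,  0.115]), 0.4)]
flask_bottle [(array([ 0.479, -0.443,  0.101]), 0.95)]
jar_neck [(array([ 0.573, -0.106,  0.114]), 0.87), (array([ 0.773, -0.094,  0.095]), 0.87), (array([0.366, 0.029, 0.083]), 0.86), (array([ 0.392, -0.11 ,  0.085]), 0.84)]
```

View pics/top1.png

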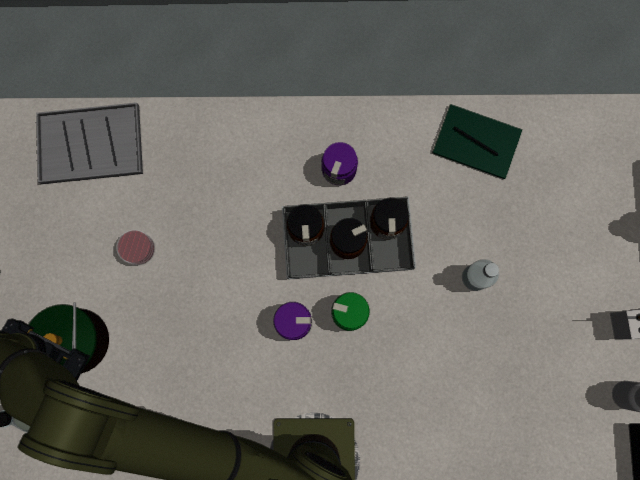

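View pics/scene1.png

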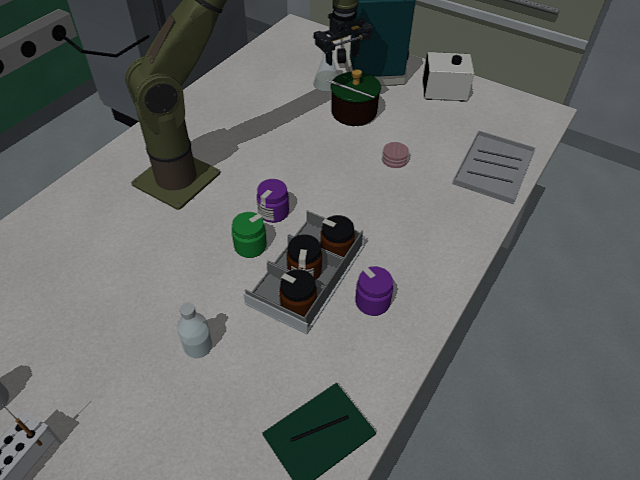

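Top view: a 3-bay rack at about (350,238). The amber jar in the middle bay (349,238) sits forward, and its strip points right and slightly up. Candidates for the jar:
- amber left (305,224) and amber right (390,216): both home with labels to the front
- green (351,311)
- purple (293,320) and (340,163)

I choose the middle amber jar and will check it in a close crop.

```bash
cat > h.py <<'E'
from plant import r
import cv2,numpy as np
from scipy.spatial.transform import Rotation as R
np.set_printoptions(precision=4,suppress=True)
def world(cam,px,z):
    k=r.get_calibration(cam);K=np.array(k["intrinsics"]);px=np.atleast_2d(px).astype(float)
    d=np.c_[(px[:,0]-K[0,2])/K[0,0],-(px[:,1]-K[1,2])/K[1,1],-np.ones(len(px))]
    d=R.from_quat(k["rotation"]).apply(d);e=np.array(k["eye"])
    return e+d*((z-e[2])/d[:,2])[:,None]
def pix(cam,P):
    k=r.get_calibration(cam);K=np.array(k["intrinsics"])
    p=R.from_quat(k["rotation"]).inv().apply(np.atleast_2d(P)-np.array(k["eye"]))
    return np.c_[K[0,2]-K[0,0]*p[:,0]/p[:,2],K[1,2]+K[1,1]*p[:,1]/p[:,2]]
def strips(cam,im,zt=0.1165):
    """white blobs in the picture -> world centroid, long axis"""
    g=cv2.cvtColor(im,cv2.COLOR_BGR2HSV);m=((g[...,2]>140)&(g[...,1]<70)).astype(np.uint8)
    return m
E
python3 - <<'E'
from h import *
im=cv2.imread("pics/top1.png")
c=cv2.resize(im[190:290,275:425],None,fx=5,fy=5,interpolation=cv2.INTER_CUBIC)
c=np.clip(c.astype(float)*1.6,0,255).astype(np.uint8)
cv2.imwrite("pics/crop1.png",c)
E
```

```text
(no output)
```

View pics/crop1.png

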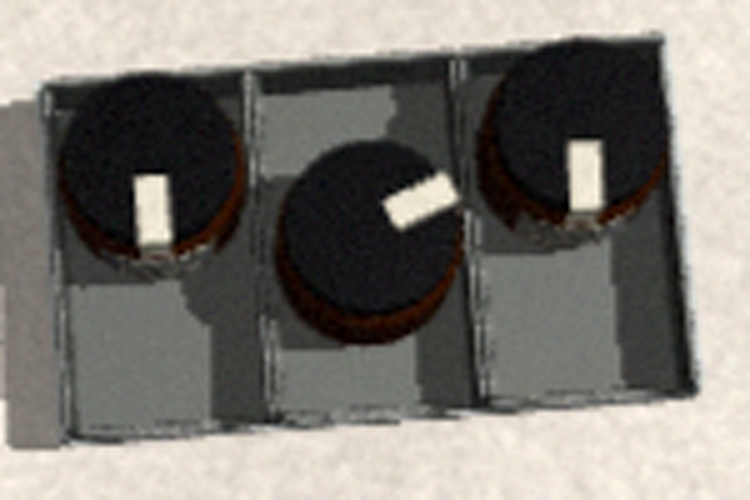

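The crop confirms it: the amber middle jar has its lid centre near pixel (348.6,235.6) and its strip pointing right and up. The neighbours are home with their strips down, towards the front.

```bash
cat >> h.py <<'E'
def strip_dirs(im,roi=(190,290,275,425),f=8,zt=0.1165,cam="top"):
    a,b,c,d=roi;u=cv2.resize(im[a:b,c:d],None,fx=f,fy=f,interpolation=cv2.INTER_CUBIC)
    g=cv2.cvtColor(u,cv2.COLOR_BGR2GRAY)
    m=(g>125).astype(np.uint8);out=[]
    n,l,st,ce=cv2.connectedComponentsWithStats(m)
    for i in range(1,n):
        if not 3000>st[i,4]/f/f*10>150: continue
        (cx,cy),(w,h),an=cv2.minAreaRect(np.argwhere(l==i)[:,::-1].astype(np.float32))
        B=cv2.boxPoints(((cx,cy),(w,h),an))/f+[c,a]
        e=[B[1]-B[0],B[2]-B[1]];L=e[0] if np.linalg.norm(e[0])>np.linalg.norm(e[1]) else e[1]
        ctr=B.mean(0);W=world(cam,[ctr,ctr-L/2,ctr+L/2],zt)
        dd=(W[2]-W[1]);out.append((ctr,W[0],np.linalg.norm(dd),np.degrees(np.arctan2(dd[1],dd[0]))))
    return out
E
python3 - <<'E'
from h import *
im=cv2.imread("pics/top1.png")
for o in strip_dirs(im): print(o)
f=lambda p:np.array(p)/5+[275,190]-0.4
P=world("top",[f(p) for p in [(152,162),(368,228),(580,128)]],0.1165);print("lids L,M,R",P)
d=P[0]-P[2];print("sep",np.linalg.norm(d),"rack yaw",np.degrees(np.arctan2(-d[0],d[1])), "mid",(P[0]+P[2])/2)
Q=world("top",[f(p) for p in [(45,88),(62,440),(695,395),(662,38)]],0.06);print("corners z.06",Q)
print("corners z.02",world("top",[f(p) for p in [(62,440),(695,395)]],0.022))
for n in("left","right"):
  for l in r.look_for("top","jar_"+n): print(n,l["point"],l["confidence"])
E
```

```text
(array([392.1013, 225.1766]), array([ 0.5798, -0.1999,  0.1165]), np.float64(0.031700648993002345), np.float64(179.6662779731102))
(array([305.4532, 231.8225]), array([0.5638, 0.0171, 0.1165]), np.float64(0.03260492132054351), np.float64(-174.36033703082822))
(array([359.1168, 230.0355]), array([ 0.5678, -0.1172,  0.1165]), np.float64(0.033049367701912274), np.float64(-65.00551261702269))
lids L,M,R [[ 0.5889  0.0183  0.1165]
 [ 0.5547 -0.0898  0.1165]
 [ 0.6053 -0.1967  0.1165]]
sep 0.21561825098851872 rack yaw 4.375913041309367 mid [ 0.5971 -0.0892  0.1165]
corners z.06 [[ 0.6402  0.0764  0.06  ]
 [ 0.455   0.0663  0.06  ]
 [ 0.4772 -0.2588  0.06  ]
 [ 0.6655 -0.2468  0.06  ]]
corners z.02 [[ 0.4592  0.0687  0.022 ]
 [ 0.4819 -0.2643  0.022 ]]
left [0.5846, 0.019, 0.1118] 0.81
left [0.4574, -0.4155, 0.1105] 0.5
right [0.6052, -0.1933, 0.1148] 0.94
```

play_rows(translation=[[-0.0277,-0.0296,0],[-0.0277,-0.0296,0],[-0.0277,-0.0296,0],[-0.0277,-0.0296,0],[-0.0277,-0.0296,0],[-0.0277,-0.0296,0],[-0.0277,-0.0296,0],[-0.0277,-0.0296,0],[-0.0277,-0.0296,0],[-0.0277,-0.0296,0],[-0.0277,-0.0296,0],[-0.0277,-0.0296,0],[-0.0277,-0.0296,0],[-0.0277,-0.0296,0],[-0.0277,-0.0296,0],[-0.0277,-0.0296,0],[-0.0277,-0.0296,0],[0,0,0],[0,0,0]], delta_rot=[[0,0,0],[0,0,0],[0,0,0],[0,0,0],[0,0,0],[0,0,0],[0,0,0],[0,0,0],[0,0,0],[0,0,0],[0,0,0],[0,0,0],[0,0,0],[0,0,-10],[0,0,-10],[0,0,-10],[0,0,0],[0,0,0],[0,0,0]], grip=[-1,-1,-1,-1,-1,-1,-1,-1,-1,-1,-1,-1,-1,-1,-1,-1,-1,-1,-1], squeeze=10)

```text
clock: 3.28
tool_pos: [0.513, -0.0756, 0.3026]
eef_rot: [-0.036, 0.999, 0.0, -0.0]
contact_force: [-0.7, 0.9, 0.9]
opening: 0.004
finger_force: 0.0
```

```bash
cat >> h.py <<'E'
def need(target,yaw=None):
    s=r.get_state();Ro=R.from_quat(s["eef_rot"]);x=Ro.as_matrix()[:,0];cy=np.degrees(np.arctan2(x[1],x[0]))
    print("t",round(s["clock"],2),"pos",s["tool_pos"],"yaw",round(cy,2),"q",s["q"],"F",s["contact_force"],"open",round(s["opening"],2))
    if yaw is not None: print("rotz tool",-((yaw-cy+180)%360-180))
    if target is not None: print("tool shift",Ro.inv().apply(np.array(target)-s["tool_pos"]))
E
python3 - <<'E'
from h import *
need([.477,-.0974,.139],183.9)
im=r.snapshot("wrist");cv2.imwrite("pics/w1.png",im)
print(pix("wrist",[[.597,-.0892,.1165]]))
E
```

```text
t 3.27 pos [ 0.513  -0.0756  0.3026] yaw -175.92 q [ 0.3309  0.5746 -0.435   1.8759  0.3364  0.7643  1.3536] F [-0.6865  0.9061  0.9311] open 0.0
rotz tool 0.1827521511172563
tool shift [ 0.0373 -0.0193  0.1636]
[[299.7253 328.4678]]
```

View pics/w1.png

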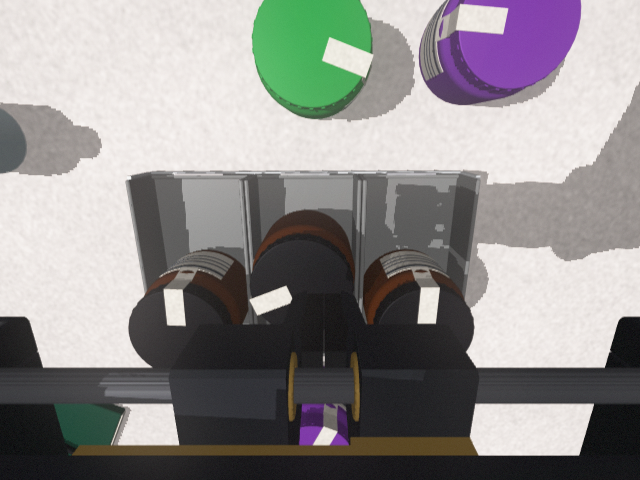

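The wrist view shows the middle amber jar at (305,265) with its strip at (271,300), both neighbours home, and the fingers closed. The wall-top front corners are at (128,181), (246,178), (359,176) and (480,173), so I'll refine the bay's yaw from those while descending in front of the jar.

```bash
python3 - <<'E'
from h import *
W=world("wrist",[(130,180),(246,178),(359,175),(479,173)],.064);print(W)
d=W[3]-W[0];print("yaw",np.degrees(np.arctan2(-d[0],d[1])),np.linalg.norm(d),W.mean(0))
im=cv2.imread("pics/w1.png")
for o in strip_dirs(im,(240,340,120,480),4,cam="wrist"): print(o)
E
```

```text
[[ 0.4865 -0.2528  0.064 ]
 [ 0.4771 -0.1475  0.064 ]
 [ 0.4671 -0.0453  0.064 ]
 [ 0.4576  0.0629  0.064 ]]
yaw 5.230091360898653 0.31708160637813027 [ 0.4721 -0.0957  0.064 ]
(array([250.8016, 256.0749]), array([ 0.5329, -0.1324,  0.1165]), np.float64(0.027896393105261253), np.float64(3.847981910853861))
(array([438.5, 244. ]), array([0.5118, 0.0185, 0.1165]), np.float64(0.016539689152368163), np.float64(94.07889246578658))
(array([390.9397, 268.5259]), array([ 0.5355, -0.017 ,  0.1165]), np.float64(0.009908298389646839), np.float64(119.36615884776528))
(array([409.375, 273.125]), array([ 0.5385, -0.0013,  0.1165]), np.float64(0.03625697576391669), np.float64(94.07107002436841))
(array([180.375, 273.5  ]), array([ 0.5523, -0.1904,  0.1165]), np.float64(0.034540934331500094), np.float64(94.07096650965286))
(array([360.366 , 304.4746]), array([ 0.5701, -0.0388,  0.1165]), np.float64(0.01085970304609619), np.float64(-176.11135277981532))
```

play_rows(translation=[[0.018,-0.01,0],[0.018,-0.01,0],[0,0,0.02],[0,0,0.03],[0,0,0.03],[0,0,0.03],[0,0,0.03],[0,0,0.0235],[0,0,0],[0,0,0]], delta_rot=[[0,0,0],[0,0,0],[0,0,0],[0,0,0],[0,0,0],[0,0,0],[0,0,0],[0,0,0],[0,0,0],[0,0,0]], grip=[-1,-1,-1,-1,-1,-1,-1,-1,-1,-1])

```text
clock: 4.58
tool_pos: [0.4792, -0.098, 0.1401]
eef_rot: [-0.036, 0.999, 0.0, 0.0]
contact_force: [-0.0, -0.3, 0.6]
opening: 0.008
finger_force: 0.0
```

play_rows(translation=[[-0.005,0,0],[-0.005,0,0],[-0.005,0,0],[-0.004,0,0],[-0.004,0,0],[-0.004,0,0],[-0.004,0,0],[-0.004,0,0],[-0.004,0,0],[-0.004,0,0],[-0.004,0,0],[-0.003,0,0]], delta_rot=[[0,0,0],[0,0,0],[0,0,0],[0,0,0],[0,0,0],[0,0,0],[0,0,0],[0,0,0],[0,0,0],[0,0,0],[0,0,0],[0,0,0]], grip=[-1,-1,-1,-1,-1,-1,-1,-1,-1,-1,-1,-1])

```text
clock: 6.08
tool_pos: [0.5292, -0.0951, 0.1392]
eef_rot: [-0.035, 0.999, 0.0, 0.0]
contact_force: [0.0, -0.8, -0.6]
opening: 0.001
finger_force: 0.2
```

play_rows(translation=[[-0.002,0,0],[-0.002,0,0],[-0.002,0,0],[-0.002,0,0],[-0.001,0,0],[-0.001,0,0]], delta_rot=[[0,0,0],[0,0,0],[0,0,0],[0,0,0],[0,0,0],[0,0,0]], grip=[-1,-1,-1,-1,-1,-1])

```text
clock: 6.82
tool_pos: [0.5389, -0.0944, 0.1392]
eef_rot: [-0.035, 0.999, 0.0, -0.0]
contact_force: [-1.0, 0.4, 0.8]
opening: 0.003
finger_force: 0.2
```

```bash
python3 - <<'E'
from h import *
need(None)
im=r.snapshot("top")
k=im[190:290,275:425];c=cv2.resize(k,None,fx=5,fy=5,interpolation=cv2.INTER_CUBIC)
cv2.imwrite("pics/crop2.png",np.clip(c.astype(float)*1.6,0,255).astype(np.uint8))
for o in strip_dirs(im): print(o)
E
```

```text
t 6.83 pos [ 0.5389 -0.0944  0.1392] yaw -175.94 q [ 0.2541  0.8501 -0.2784  1.9199  0.5053  0.4405  1.2454] F [-0.9512  0.414   0.8413] open 0.0
(array([305.2481, 227.77  ]), array([0.5741, 0.0177, 0.1165]), np.float64(0.014130252607198258), np.float64(-87.60001459113059))
```

Still free of the stop, so I'll keep on in 1 mm steps.

play_rows(translation=[[-0.001,0,0],[-0.001,0,0],[-0.001,0,0],[-0.001,0,0]], delta_rot=[[0,0,0],[0,0,0],[0,0,0],[0,0,0]], grip=[-1,-1,-1,-1])

```text
clock: 7.38
tool_pos: [0.543, -0.0942, 0.1392]
eef_rot: [-0.035, 0.999, 0.0, -0.0]
contact_force: [-0.2, 0.3, -0.8]
opening: 0.008
finger_force: 0.2
```

play_rows(translation=[[-0.001,0,0],[-0.001,0,0],[-0.001,0,0]], delta_rot=[[0,0,0],[0,0,0],[0,0,0]], grip=[-1,-1,-1])

```text
clock: 7.75
tool_pos: [0.546, -0.0939, 0.1392]
eef_rot: [-0.035, 0.999, 0.0, -0.0]
contact_force: [-0.1, 0.5, -0.1]
opening: 0.007
finger_force: 0.2
```

```bash
python3 - <<'E'
from h import *
need(None)
im=r.snapshot("scene")
p=pix("scene",[[.58,-.09,.08]])[0].astype(int);print(p)
c=im[p[1]-65:p[1]+65,p[0]-80:p[0]+80]
c=cv2.resize(c,None,fx=4.5,fy=4.5,interpolation=cv2.INTER_CUBIC)
cv2.imwrite("pics/crop3.png",np.clip(c.astype(float)*1.6,0,255).astype(np.uint8))
E
```

```text
t 7.75 pos [ 0.546  -0.0939  0.1392] yaw -175.94 q [ 0.2548  0.8556 -0.2845  1.8991  0.5006  0.457   1.2506] F [-0.0897  0.4887 -0.0622] open 0.01
[310 257]
```

View pics/crop3.png

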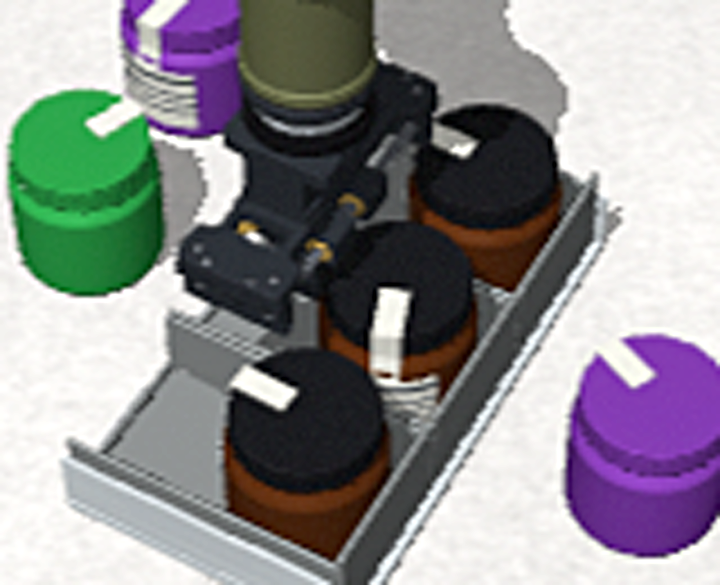

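The scene crop shows the middle lid at (400,285), roughly on the line through its neighbours at (308,420) and (485,165), so it's nearly home. I'll push on until the force rises.

play_rows(translation=[[-0.001,0,0],[-0.001,0,0]], delta_rot=[[0,0,0],[0,0,0]], grip=[-1,-1])

```text
clock: 8.05
tool_pos: [0.5474, -0.0939, 0.1391]
eef_rot: [-0.035, 0.999, -0.0, -0.001]
contact_force: [-1.9, 0.0, 1.0]
opening: 0.008
finger_force: 1.2
```

play_rows(translation=[[-0.001,0,0],[0,0,0]], delta_rot=[[0,0,0],[0,0,0]], grip=[-1,-1])

```text
clock: 8.3
tool_pos: [0.5476, -0.0939, 0.1389]
eef_rot: [-0.035, 0.999, -0.0, -0.001]
contact_force: [-4.1, 0.4, 1.2]
opening: 0.008
finger_force: 2.3
```

Firm contact at 4 N with no further motion, so the jar is home. Next I back off, rise and look.

play_rows(translation=[[0.005,0,0],[0.02,0,0],[0.03,0,-0.01],[0.02,0,-0.03],[0.01,0,-0.04],[0,0,-0.04],[0,0,-0.03],[0,0,0],[0,0,0]], delta_rot=[[0,0,0],[0,0,0],[0,0,0],[0,0,0],[0,0,0],[0,0,0],[0,0,0],[0,0,0],[0,0,0]], grip=[-1,-1,-1,-1,-1,-1,-1,-1,-1])

```text
clock: 9.43
tool_pos: [0.4642, -0.0998, 0.2887]
eef_rot: [-0.035, 0.999, 0.0, 0.0]
contact_force: [0.7, 0.6, -0.5]
opening: 0.002
finger_force: 0.0
```

```bash
python3 - <<'E'
from h import *
need(None)
im=r.snapshot("wrist");cv2.imwrite("pics/w2.png",im)
print(pix("wrist",[[.602,-.0887,.1165]]))
t=r.snapshot("top");cv2.imwrite("pics/t2.png",t)
for o in strip_dirs(t): print(o)
E
```

```text
t 9.43 pos [ 0.4642 -0.0998  0.2887] yaw -175.95 q [ 0.4041  0.5444 -0.4446  2.0137  0.3712  0.6611  1.3606] F [ 0.7382  0.6452 -0.5006] open 0.0
[[324.3399 392.5266]]
(array([358.778 , 212.6487]), array([ 0.6122, -0.1169,  0.1165]), np.float64(0.034042455416239924), np.float64(-66.6613284614224))
(array([392.0852, 225.1129]), array([ 0.5799, -0.1999,  0.1165]), np.float64(0.03340432445031073), np.float64(-179.77645861751938))
(array([305.4826, 231.8493]), array([0.5637, 0.017 , 0.1165]), np.float64(0.033772503363243375), np.float64(-174.74078126443553))
```

View pics/w2.png

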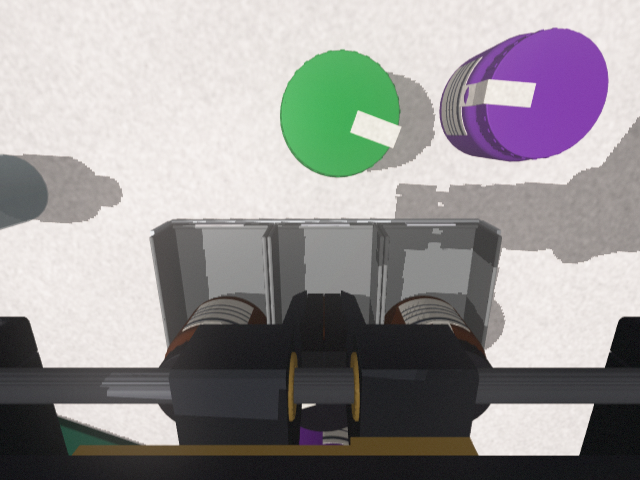

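This wrist view shows only the empty bay fronts, since the fingers hide the jar. The top camera sees the jar: axis about (0.6005,-0.090), label direction about -67°, target about -176° (bay yaw 4.2°), so it needs about -110°. I go above the lid's front-left edge.

play_rows(translation=[[-0.02,0.0038,0],[-0.03,0.005,0],[-0.03,0.005,0.01],[-0.0294,0.005,0.02],[0,0,0.02],[0,0,0.02],[0,0,0.01],[0,0,0.0087],[0,0,0.003],[0,0,0.003],[0,0,0.002],[0,0,0]], delta_rot=[[0,0,0],[0,0,0],[0,0,0],[0,0,0],[0,0,8.8],[0,0,8.8],[0,0,8.8],[0,0,8.6],[0,0,0],[0,0,0],[0,0,0],[0,0,0]], grip=[-1,-1,-1,-1,-1,-1,-1,-1,-1,-1,-1,-1])

```text
clock: 11.02
tool_pos: [0.5719, -0.0734, 0.1925]
eef_rot: [0.267, 0.964, 0.0, 0.0]
contact_force: [-0.4, 1.0, 0.5]
opening: 0.006
finger_force: 0.0
```

```bash
python3 - <<'E'
from h import *
need([.572,-.0733,.183],149)
E
```

```text
t 11.03 pos [ 0.5719 -0.0734  0.1925] yaw 149.08 q [ 0.1655  0.7805 -0.2023  1.8097  0.2616  0.5774  0.8314] F [-0.4057  0.9849  0.4527] open 0.01
rotz tool 0.08424144547831247
tool shift [-0.      0.0001  0.0095]
```

play_rows(translation=[[0,0,0.002],[0,0,0.002],[0,0,0.002],[0,0,0.0015],[0,0,0.0015],[0,0,0]], delta_rot=[[0,0,0],[0,0,0],[0,0,0],[0,0,0],[0,0,0],[0,0,0]], grip=[-1,-1,-1,-1,-1,-1])

```text
clock: 11.78
tool_pos: [0.5718, -0.0732, 0.1834]
eef_rot: [0.267, 0.964, 0.0, -0.0]
contact_force: [-0.9, -0.3, -0.8]
opening: 0.004
finger_force: 0.0
```

play_rows(translation=[[0,0,0.001],[0,0,0.001],[0,0,0.001],[0,0,0]], delta_rot=[[0,0,0],[0,0,0],[0,0,0],[0,0,0]], grip=[-1,-1,-1,-1])

```text
clock: 12.28
tool_pos: [0.5719, -0.0732, 0.1815]
eef_rot: [0.267, 0.964, -0.0, 0.0]
contact_force: [-1.5, 0.1, 9.1]
opening: 0.007
finger_force: 4.2
```

Contact at a lid top of about z 0.1175. I ease off to about 7 N and start the arc: clockwise, radius 33 mm.

play_rows(translation=[[0,0,-0.0003],[-0.0001,0.0023,0],[-0.0003,0.0046,0],[-0.0003,0.0046,0]], delta_rot=[[0,0,0],[0,0,4],[0,0,8],[0,0,8]], grip=[-1,-1,-1,-1])

```text
clock: 12.78
tool_pos: [0.5791, -0.0642, 0.1816]
eef_rot: [0.432, 0.902, 0.0, -0.0]
contact_force: [-2.7, 1.3, 7.6]
opening: 0.004
finger_force: 3.3
```

```bash
python3 - <<'E'
from h import *
need(None)
t=r.snapshot("top")
for o in strip_dirs(t): print(o)
E
```

```text
t 12.78 pos [ 0.5791 -0.0642  0.1816] yaw 128.8 q [ 0.09    0.7994 -0.1012  1.7999  0.1382  0.5498  0.5785] F [-2.7237  1.3039  7.6121] open 0.0
(array([392.0782, 225.1189]), array([ 0.5799, -0.1998,  0.1165]), np.float64(0.03335644654313611), np.float64(-179.57790617667507))
```

play_rows(translation=[[-0.0003,0.0046,0],[-0.0003,0.0046,0],[-0.0003,0.0046,0],[-0.0003,0.0046,0],[-0.0003,0.0046,0]], delta_rot=[[0,0,8],[0,0,8],[0,0,8],[0,0,8],[0,0,8]], grip=[-1,-1,-1,-1,-1])

```text
clock: 13.45
tool_pos: [0.6003, -0.0547, 0.1816]
eef_rot: [0.714, 0.7, 0.001, -0.002]
contact_force: [-3.4, 5.1, 7.3]
opening: 0.007
finger_force: 3.9
```

```bash
python3 - <<'E'
from h import *
need(None)
t=r.snapshot("top")
for o in strip_dirs(t): print(o)
t=r.snapshot("scene")
p=pix("scene",[[.6,-.09,.1]])[0].astype(int)
c=cv2.resize(t[p[1]-65:p[1]+65,p[0]-80:p[0]+80],None,fx=4.5,fy=4.5,interpolation=cv2.INTER_CUBIC)
cv2.imwrite("pics/crop4.png",np.clip(c.astype(float)*1.6,0,255).astype(np.uint8))
E
```

```text
t 13.45 pos [ 0.6003 -0.0547  0.1816] yaw 88.9 q [-0.0318  0.8228  0.0844  1.7422 -0.1184  0.5831  0.1055] F [-3.4486  5.0622  7.3492] open 0.01
(array([293.9375, 196.9375]), array([0.6536, 0.0464, 0.1165]), np.float64(0.09584209355486402), np.float64(-90.2878563927679))
(array([277.1875, 207.625 ]), array([0.6262, 0.0885, 0.1165]), np.float64(0.017436988833281528), np.float64(-179.4634732071603))
(array([392.0773, 225.0891]), array([ 0.58  , -0.1998,  0.1165]), np.float64(0.03312866161142429), np.float64(-179.57790402840075))
(array([360.8839, 223.88  ]), array([ 0.5834, -0.1218,  0.1165]), np.float64(0.020024606829208737), np.float64(-120.23385003399116))
```

View pics/crop4.png

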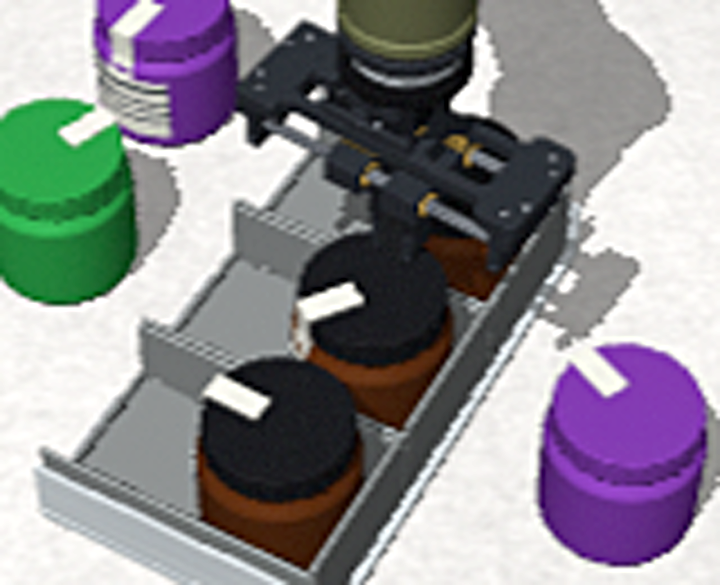

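The crop shows the jar following: its strip now points front-right, about -122°. I continue the arc with 1 mm of relief outward.

play_rows(translation=[[0.0004,0.0046,0],[0.0001,0.0046,0],[-0.0003,0.0046,0],[-0.0003,0.0046,0],[-0.0003,0.0046,0],[-0.0003,0.0046,0]], delta_rot=[[0,0,8],[0,0,8],[0,0,8],[0,0,8],[0,0,8],[0,0,8]], grip=[-1,-1,-1,-1,-1,-1])

```text
clock: 14.3
tool_pos: [0.6266, -0.0644, 0.1816]
eef_rot: [0.937, 0.35, 0.002, -0.001]
contact_force: [1.0, 4.0, 4.3]
opening: 0.003
finger_force: 2.3
```

```bash
python3 - <<'E'
from h import *
need(None)
t=r.snapshot("top");cv2.imwrite("pics/t3.png",t)
for o in strip_dirs(t): print(o)
E
```

```text
t 14.3 pos [ 0.6266 -0.0644  0.1816] yaw 40.93 q [-0.139   0.8741  0.3165  1.6657 -0.4042  0.665  -0.4641] F [0.9646 4.0367 4.3121] open 0.0
(array([287.625 , 198.8125]), array([0.6489, 0.0623, 0.1165]), np.float64(0.06387815300441693), np.float64(-90.28553841296558))
(array([392.0744, 225.1153]), array([ 0.5799, -0.1998,  0.1165]), np.float64(0.033394576897171256), np.float64(-179.57785957771534))
(array([351.5383, 227.6231]), array([ 0.574 , -0.0983,  0.1165]), np.float64(0.03366522573775359), np.float64(-165.45017130444532))
```

play_rows(translation=[[0.0006,0.0035,0.0003],[0.0,0.0035,0],[0,0,0]], delta_rot=[[0,0,6],[0,0,6],[0,0,0]], grip=[-1,-1,-1])

```text
clock: 14.72
tool_pos: [0.6317, -0.0705, 0.1816]
eef_rot: [0.968, 0.251, 0.002, -0.001]
contact_force: [1.0, 2.7, 6.9]
opening: 0.005
finger_force: 3.0
```

```bash
python3 - <<'E'
from h import *
need(None)
t=r.snapshot("top");cv2.imwrite("pics/t4.png",t)
for o in strip_dirs(t): print(o)
E
```

```text
t 14.72 pos [ 0.6317 -0.0705  0.1816] yaw 29.09 q [-0.1592  0.8898  0.3755  1.6498 -0.4688  0.6892 -0.6073] F [0.9915 2.6637 6.9016] open 0.0
(array([284.1875, 196.125 ]), array([0.6559, 0.0711, 0.1165]), np.float64(0.04652730255764489), np.float64(-90.2888616062291))
(array([392.0761, 225.1097]), array([ 0.5799, -0.1998,  0.1165]), np.float64(0.03342321465334327), np.float64(-179.57788041881687))
(array([349.   , 228.125]), array([ 0.5727, -0.092 ,  0.1165]), np.float64(0.033149446203764026), np.float64(179.4165345170325))
```

Released by lifting straight up and moving aside for a careful measurement.

play_rows(translation=[[0,0,-0.003],[0,0,-0.01],[0,0,-0.03],[0,0,-0.04],[-0.004,-0.02,-0.01],[-0.007,-0.04,0],[-0.007,-0.046,0],[-0.007,-0.046,0],[-0.007,-0.046,0],[-0.007,-0.046,0],[0,-0.02,0],[0,0,0]], delta_rot=[[0,0,0],[0,0,0],[0,0,0],[0,0,0],[0,0,0],[0,0,0],[0,0,0],[0,0,0],[0,0,0],[0,0,0],[0,0,0],[0,0,0]], grip=[-1,-1,-1,-1,-1,-1,-1,-1,-1,-1,-1,-1])

```text
clock: 16.27
tool_pos: [0.467, 0.1407, 0.2738]
eef_rot: [0.968, 0.252, -0.0, -0.0]
contact_force: [-0.0, 0.3, 0.1]
opening: 0.006
finger_force: 0.0
```

```bash
cat >> h.py <<'E'
from scipy.optimize import least_squares
def fit_strip(cam,im,guess,z=0.1175,r0=0.012,r1=0.044,half=0.008):
    """fit lid axis (x,y) and label direction by brightness of a 16 mm strip on a dark lid"""
    g=cv2.cvtColor(im,cv2.COLOR_BGR2GRAY).astype(float)
    p0=pix(cam,[[guess[0],guess[1],z]])[0];n=24
    U,V=np.meshgrid(np.arange(int(p0[0])-n,int(p0[0])+n),np.arange(int(p0[1])-n,int(p0[1])+n))
    W=world(cam,np.c_[U.ravel(),V.ravel()],z)[:,:2];I=g[V.ravel(),U.ravel()]
    s=0.0015
    sg=lambda t:1/(1+np.exp(-np.clip(t,-50,50)))
    def f(q):
        d=W-q[:2];c,n_=np.cos(q[2]),np.sin(q[2]);a=d@[c,n_];b=d@[-n_,c]
        m=q[3]*sg((a-q[5])/s*2)*sg((r1-a)/s*2)*sg((half-b)/s*2)*sg((half+b)/s*2)+q[4]
        return (m-I)*np.exp(-((np.hypot(*d.T)/0.0425)**12))
    o=least_squares(f,[guess[0],guess[1],np.radians(guess[2]),170,20,r0],x_scale=[.01,.01,.1,100,10,.01])
    q=o.x;return np.r_[q[:2],np.degrees(q[2]),q[3:],np.sqrt(o.cost*2/len(I))]
E
python3 - <<'E'
from h import *
need(None)
t=r.snapshot("top");cv2.imwrite("pics/t5.png",t)
for o in strip_dirs(t): print(o)
for g in [(.5917,.0191,-176),(.6005,-.09,-177),(.6077,-.198,-176)]: print(fit_strip("top",t,g))
t2=cv2.imread("pics/t2.png");print("before",fit_strip("top",t2,(.6005,-.09,-67)))
e=np.hstack([cv2.resize(t[195:285,280:420],None,fx=5,fy=5,interpolation=cv2.INTER_CUBIC)])
cv2.imwrite("pics/crop5.png",np.clip(e.astype(float)*1.6,0,255).astype(np.uint8))
E
```

```text
t 16.27 pos [0.467  0.1407 0.2738] yaw 29.23 q [-0.6817  0.6067  0.4768  2.0233 -0.4692  0.6189 -0.9494] F [-0.0206  0.3263  0.1483] open 0.01
(array([392.023, 225.115]), array([ 0.5799, -0.1997,  0.1165]), np.float64(0.033461219318895126), np.float64(-179.57706351645035))
(array([349.0048, 228.1874]), array([ 0.5726, -0.092 ,  0.1165]), np.float64(0.03360705307353889), np.float64(-179.8716347904077))
(array([305.4721, 231.861 ]), array([0.5637, 0.0171, 0.1165]), np.float64(0.03388531296879842), np.float64(-174.74059659472667))
[   0.5902    0.0199 -175.8779  154.7966   14.8389    0.0084    2.5309]
[   0.5992   -0.0904 -179.8335  150.7918   16.2015    0.0081    2.1975]
[   0.6065   -0.1979 -178.293   151.2176   18.2413    0.0081    2.4689]
before [  0.5991  -0.0836 -66.515  146.1646  20.3279   0.0176   5.3879]
```

View pics/crop5.png

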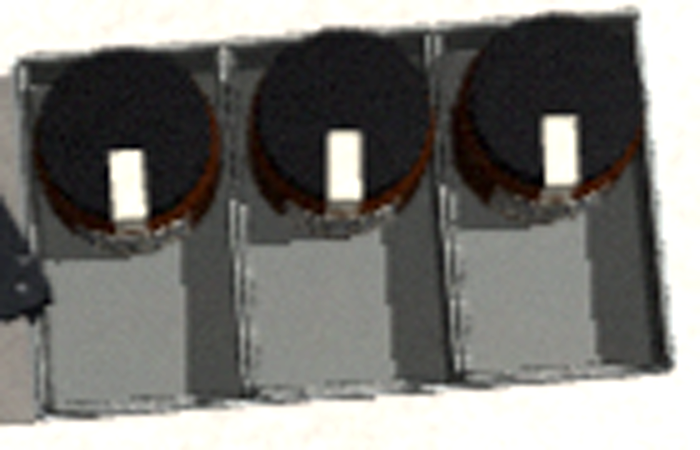

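The crop shows all three jars in line, with the target's strip at (345,170) pointing to the front. The fit gives -179.8° against a bay front of about -176° (the neighbours average -177°), so the jar overshot by about 3°. I'll correct it gently counter-clockwise from the back-right edge, which also presses it towards the stop.

play_rows(translation=[[0.0011,0.0203,0],[0.0022,0.04,0],[0.0022,0.04,0],[0.0022,0.04,0],[0.0022,0.04,0],[0.0022,0.04,0],[0.0022,0.04,0],[0.0021,0.036,0],[0,0,0],[0,0,0],[0,0,0],[0,0,0],[0,0,0.02],[0,0,0.02],[0,0,0.02],[0,0,0.018],[0,0,0.01],[0,0,0]], delta_rot=[[0,0,0],[0,0,0],[0,0,0],[0,0,0],[0,0,0],[0,0,0],[0,0,0],[0,0,0],[0,0,9.5],[0,0,9.5],[0,0,9.5],[0,0,9.5],[0,0,9.5],[0,0,9.5],[0,0,9.2],[0,0,0],[0,0,0],[0,0,0]], grip=[-1,-1,-1,-1,-1,-1,-1,-1,-1,-1,-1,-1,-1,-1,-1,-1,-1,-1])

```text
clock: 18.58
tool_pos: [0.6257, -0.112, 0.1851]
eef_rot: [0.948, -0.318, -0.0, -0.0]
contact_force: [-0.9, -0.1, -0.1]
opening: 0.009
finger_force: 0.0
```

```bash
python3 - <<'E'
from h import *
need([.6259,-.1099,.1805],-37)
E
```

```text
t 18.57 pos [ 0.6257 -0.112   0.1851] yaw -37.1 q [-0.2354  0.9616  0.6759  1.6523 -0.7801  0.8179 -1.4282] F [-0.8801 -0.1328 -0.1009] open 0.01
rotz tool -0.09554675835215676
tool shift [-0.0011 -0.0018  0.0046]
```

play_rows(translation=[[0,0,0.0015],[0,0,0.001],[0,0,0.001],[0,0,0.0006],[0,0,0]], delta_rot=[[0,0,0],[0,0,0],[0,0,0],[0,0,0],[0,0,0]], grip=[-1,-1,-1,-1,-1])

```text
clock: 19.2
tool_pos: [0.626, -0.1115, 0.1817]
eef_rot: [0.948, -0.318, 0.0, -0.0]
contact_force: [0.5, -0.0, 1.2]
opening: 0.007
finger_force: 1.0
```

```bash
python3 - <<'E'
from h import *
need(None)
t=r.snapshot("top")
print(fit_strip("top",t,(.5992,-.0904,-179.8)))
E
```

```text
t 19.2 pos [ 0.626  -0.1115  0.1817] yaw -37.13 q [-0.2348  0.9658  0.6725  1.6542 -0.785   0.8112 -1.4258] F [ 0.5317 -0.0409  1.2353] open 0.01
[   0.5954   -0.0925 -184.7268   96.9737   13.7639    0.0038    7.5497]
```

play_rows(translation=[[0,0,0.0006],[0,0,0.0002],[-0.0001,-0.0012,0],[-0.0001,-0.0012,0],[0,0,0]], delta_rot=[[0,0,0],[0,0,0],[0,0,-2],[0,0,-2],[0,0,0]], grip=[-1,-1,-1,-1,-1])

```text
clock: 19.88
tool_pos: [0.6274, -0.1101, 0.1816]
eef_rot: [0.958, -0.285, 0.001, 0.0]
contact_force: [-2.1, -0.1, 6.2]
opening: 0.009
finger_force: 3.1
```

```bash
python3 - <<'E'
from h import *
need(None)
t=r.snapshot("top")
for o in strip_dirs(t,(215,240,335,362)): print(o)
E
```

```text
t 19.88 pos [ 0.6274 -0.1101  0.1816] yaw -33.15 q [-0.2297  0.9613  0.6555  1.651  -0.7675  0.8026 -1.3745] F [-2.0668 -0.1273  6.1784] open 0.01
```

play_rows(translation=[[0,0,-0.003],[0,0,-0.01],[0,0,-0.03],[0,0,-0.04],[-0.02,-0.009,-0.01],[-0.04,-0.018,0],[-0.042,-0.019,0],[-0.042,-0.019,0],[-0.042,-0.019,0],[-0.042,-0.019,0],[-0.042,-0.019,0],[0,0,0],[0,0,0]], delta_rot=[[0,0,0],[0,0,0],[0,0,0],[0,0,0],[0,0,0],[0,0,0],[0,0,0],[0,0,0],[0,0,0],[0,0,0],[0,0,0],[0,0,0],[0,0,0]], grip=[-1,-1,-1,-1,-1,-1,-1,-1,-1,-1,-1,-1,-1])

```text
clock: 21.55
tool_pos: [0.4684, 0.1398, 0.2741]
eef_rot: [0.958, -0.285, 0.001, -0.0]
contact_force: [-0.7, -0.2, -0.2]
opening: 0.003
finger_force: 0.0
```

```bash
python3 - <<'E'
from h import *
need(None)
for i in range(2):
    t=r.snapshot("top")
    for g in [(.5917,.0191,-176),(.6005,-.09,-177),(.6077,-.198,-176)]: print(fit_strip("top",t,g))
cv2.imwrite("pics/t6.png",t)
s=r.snapshot("scene")
# scene lids
for g in [(.595,.01,-176),(.602,-.1,-177),(.610,-.21,-176)]: print("scene",fit_strip("scene",s,g))
E
```

```text
t 21.55 pos [0.4684 0.1398 0.2741] yaw -33.15 q [-0.8506  0.6967  0.8     2.0288 -0.7545  0.736  -1.7238] F [-0.658  -0.186  -0.2265] open 0.0
[   0.5902    0.0199 -175.8491  152.277    14.3411    0.0084    2.4973]
[   0.5996   -0.0907 -177.2264  150.7176   15.6741    0.008     2.5582]
[   0.6065   -0.1979 -178.3215  148.9367   17.6902    0.0082    2.4529]
[   0.5902    0.0199 -175.836   152.2989   14.2927    0.0084    2.4489]
[   0.5996   -0.0907 -177.2108  151.0425   15.7814    0.008     2.5188]
[   0.6065   -0.1979 -178.2462  149.2347   17.6593    0.0082    2.422 ]
scene [   0.5996    0.0141 -180.356   144.7273   16.3718    0.0108    3.6924]
scene [   0.6111   -0.0925 -177.3395  145.0935   16.2814    0.0143    2.5517]
scene [   0.6172   -0.1998 -178.2275  143.4295   16.1418    0.0137    2.2557]
```

The label is now at -177.2°, matching the neighbours' mean of -177.1°. The jar stands home in line with them and the arm is clear, so I'm handing in.

```bash
python3 -c "
from plant import r
print(r.finish_job())"
```

```text
the job is handed in; nothing more can be done
None
```

I pushed the middle jar home against its back stop, then turned its label to the front. It measures within about 1.5° of square, the force readings I took stayed under 10 N, I touched nothing else, and I handed the job in at about 22 s.

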